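# Lock the printing plate with the flat-bladed key

### The arm

A 7-joint arm with a two-finger parallel gripper is mounted at the origin on the work surface. World frame = base frame: x ahead of the robot, y to its left, z up, the work surface at z = 0. Lengths are in m, angles in rad, forces in N, time in s.
With the tool pointing down it reaches from about 0.425 to 1.025 m from the base axis. Payload 3.6 kg.
Tool frame: the origin (TCP) lies midway between the tips of the shut fingers; the grasp point (between the pads) lies 19 mm behind it (arm.tcp_to_grasp is the distance from the TCP to the grasp point, in m); z points along the fingers, y is the direction in which the jaws open and shut (so a half turn about z gives the same grasp; the last joint's range is limited). The gripper opens to 85 mm and grips with 20 to 120 N. Pads are 22 mm wide; open, the fingers measure 114 mm over their backs; the gripper's body (76 mm by 85 mm) begins 54 mm behind the grasp point. The pads swing forward as they close: fully open they stand 13 mm farther back than shut.
Start: joints at [1.05, 0.591, 0.048, 1.609, -0.033, 0.943, -0.034], TCP at [0.3, -0.66, 0.231] pointing down, gripper open.
Joint ranges: [-2.69, 2.69], [-0.47, 2.24], [-1.27, 1.36], [0.19, 2.51], [-1.53, 4.68], [0.08, 2.07], [-3.09, 3.09]. Speed limits (rad/s): [2.57, 2.57, 3.14, 3.14, 3.14, 3.14, 3.14].

### API

Orientations are given as a unit quaternion [w, x, y, z].
In Python, from bench import monitor, viewer, order, arm gives the robot as it stands.
- The arm moves only by the tool drive_tool, never from a script. Its arguments are lists of equal length, an entry for each row: "travel": the shift along the tool's x, y, z in cm, a list of three; "angular": the turn, a rotation vector about the tool's x, y, z in degrees, a list of three. In form: {"travel": [[x, y, z], ...], "angular": [[ax, ay, az], ...]}. A call has 1 to 20 rows; each row is the pose to reach, as a shift and turn from the pose measured when the call began, along the tool's axes at that moment; what a row does not reach only later rows make up. A row lasts 1/10 s, in which the tool goes at most 50 mm and 8.59 degrees, less where a joint would pass 70% of its speed; a pose out of reach is approached as far as the arm can. A call with a gripper value outside its range is refused whole. "fingers" is the finger opening in cm, from 0 to 8.54, set as the call begins (left out, the last holds). The fingers move at their own pace and stop on an object; the grip force is fixed at half the most. Time passes only in rows, so rows that repeat a pose let the fingers close. It gives the time, the measured TCP pose, the force and the opening at its end, in the units of the state.
- monitor.get_state(): the state, without advancing time (a new reading comes with each control period).
- viewer.get_image(name): name is "side" or "top" or "wrist"; returns a dict with "img" (480x640x3 uint8, blue, green, red), "fovy" (degrees; the focal length in pixels is half the picture's height over the tangent of half this angle, whatever the lens; pixels are square), "cx", "cy" (the principal point, pixels), "pose" (4x4, takes a point from camera to world coordinates). Camera axes: x right, y up, looking along -z (the intrinsics and any distortion apply to the point x, -y, -z); pixel columns grow to the right and rows downward; lengths in m; the calibration is good to about 2 mm. A picture is of the moment at which its call begins. There is no depth.
- order.job_done(): hands the job in, once; it reports no verdict.
The state is a dict: "clock": time; "joint_pos": joint angles; "qd": joint speeds; "tau": joint torques, N m; "eef_pos": TCP position; "orientation": TCP orientation; "contact_force": force on the tool from outside, world axes, zero at the start; "moment": the same for the moment, N m; "width": finger opening in m.
Only numpy, scipy, OpenCV 4.12 (cv2) and the standard library are available. Lean on these libraries where they do the work, as an engineer would, in place of code of your own. Each camera call takes 0.05 s, during which the arm holds its last target.

### The job

Of the two slotted cam locks that hold the printing plate on its bed, one is still open, its tongue not over the plate. Take the flat-bladed key (the one with the flat bar handle) from the wooden rack, set its blade fully down into the open lock's slot and turn it a quarter turn clockwise, seen from above, until it stops with the tongue over the plate. Let go and leave that key standing upright in the slot, and the other key in the rack.

Things in the scene. Friction and masses are not known exactly. Their poses are not given: they have to be found in the camera images.
- flat_key: Flat-bladed key, upright, 0.15 kg. Origin: centre of the blade's lower edge, z up. Blade 30 mm wide (its y), 5 thick (x), z 0 to 20; round flange 50 across, z 20 to 26; black flat bar handle 42 wide (y), 18 thick (x), z 26 to 76. Starts in a bay of a wooden rack (64 x 200 x 34 mm), flange on the rack's blocks, blade hanging free 14 mm above the table; lifts straight up.
- pin_key: The other key, in the rack's other bay 100 mm away: same flange, but a round pin 14 mm across instead of the blade and a round black handle 30 mm across. It does not fit the slot. Origin: centre of the pin's lower end, z up; handle from z = 26 to 76 mm.
- cam_slot (a point): Open lock: centre of its slot's mouth, on the turning axis, 51 mm above the table, z up. The slot runs along this frame's y between brass cheeks 60 mm long, ends open; 20 mm wide at the mouth, 9 from 14 mm depth, 22 deep. Seated, the key's flange rests on the cheeks, blade edge 20 mm below the mouth. A tongue sticks out under the 70 mm head to 64 mm along +y. Frame turns with the lock.
- cam (a joint): Turn of the open lock, rad, clockwise from above: starts at 0 to 0.25 (tongue beside the plate), hard stop 1.571 (tongue over the plate). Friction 0.1 N m, stays where left. The blade has about 8 degrees of play each way in the slot: turn the key that much further. The twin lock, 160 mm away on the bed is already shut, its slot about a quarter turn from this one's.
Mind the look-alikes: they are no part of the job. Leave any red look-alike of the flat_key alone.

How it is judged:
On the way, in this order (a step that is already met when the one before it is completed fails the run):
1. the key's blade is down in the slot of the open lock, the lock not yet turned (horizontal distance between flat_key and cam_slot below 0.015 m and z of flat_key in the frame of cam_slot below -0.012 m and value of joint cam below 0.6 rad), for 0.1 s.
2. the lock is turned shut with the key's blade in its slot (horizontal distance between flat_key and cam_slot below 0.015 m and z of flat_key in the frame of cam_slot below -0.012 m and value of joint cam above 1.39 rad), for 0.2 s.
At the end, for the whole second after the job is handed in: The lock is within 10 degrees of its shut stop, and the flat-bladed key stands at rest in its slot: origin within 15 mm of the lock's axis, blade at least 12 mm deep, at most 15 degrees off upright (all of step 2 and angle between flat_key's own z axis and vertical below 0.26 rad and linear speed of flat_key below 0.03 m/s); the robot touches nothing.
It fails at once if the other key is taken or shoved more than 30 mm (distance of pin_key from where it was at the start of the episode above 0.03 m).
It also fails if it takes over 42 s, if anything falls off the work surface, if the arm or the gripper's body presses on something with over 40 N, if the wrist force passes 120 N, or if a joint passes its speed limit or range.

## Working session

There is one attempt and no reset: what is moved stays moved. The work goes in short steps, Python scripts to look and compute and a tool call to move; the robot and the scene stay as the last step left them, time stands still between calls to the robot, and variables do not carry over. Pictures are saved under pics/ and viewed, and the job is handed in when it is done.

Besides the shell and the picture viewer there is one more tool, called after "Call:" in YAML: its name, and indented under it one key for each argument. drive_tool: Moves the arm, as the interface text tells. Its arguments: {"type":"object","properties":{"travel":{"type":"array","items":{"type":"array","items":{"type":"number"}}},"angular":{"type":"array","items":{"type":"array","items":{"type":"number"}}},"fingers":{"type":"number"}},"required":["travel","angular"]}

```bash
ls; mkdir -p pics; python3 - <<'E'
from bench import monitor, viewer, order, arm
import cv2,numpy as np
s=monitor.get_state()
for k,v in s.items(): print(k,np.round(v,4))
print([a for a in dir(arm) if a[0]!='_'], arm.tcp_to_grasp)
for n in ["side","top","wrist"]:
    d=viewer.get_image(n); cv2.imwrite(f"pics/{n}0.png",d["img"])
    print(n,{k:(np.round(v,4).tolist() if k!='img' else 0) for k,v in d.items()})
E
```

```text
pics
clock 0.0
joint_pos [ 1.0505  0.5921  0.0483  1.6098 -0.0333  0.9427 -0.0337]
qd [ 0.0002  0.0004 -0.0004  0.0009 -0.0015  0.0016 -0.0004]
tau [ 1.30000e-03 -5.48689e+01  1.54660e+00 -1.98119e+01  9.20000e-03
  8.90000e-03 -0.00000e+00]
eef_pos [ 0.2998 -0.6592  0.2301]
orientation [-1.100e-03  9.773e-01  2.118e-01 -3.000e-04]
contact_force [ 0.5329  0.446  -0.0962]
moment [-0.0132  0.047  -0.0101]
width 0.0852
['MotionError', 'tcp_to_grasp'] 0.0187
side {'img': 0, 'fovy': 49.1773, 'cx': 314.309, 'cy': 243.0059, 'pose': [[-0.7917, 0.4224, -0.4415, 0.0781], [-0.611, -0.5446, 0.5746, 0.5528], [0.0023, 0.7246, 0.6892, 0.7322], [0.0, 0.0, 0.0, 1.0]]}
top {'img': 0, 'fovy': 54.5223, 'cx': 316.9423, 'cy': 242.4907, 'pose': [[0.0692, 0.9735, -0.2179, 0.3097], [-0.9976, 0.0667, -0.0188, -0.0225], [-0.0038, 0.2187, 0.9758, 0.8682], [0.0, 0.0, 0.0, 1.0]]}
wrist {'img': 0, 'fovy': 68.7878, 'cx': 313.8455, 'cy': 234.7381, 'pose': [[0.4141, 0.8697, 0.2687, 0.369], [-0.9102, 0.3966, 0.1193, -0.6291], [-0.0028, -0.2939, 0.9558, 0.3731], [0.0, 0.0, 0.0, 1.0]]}
```

View pics/side0.png

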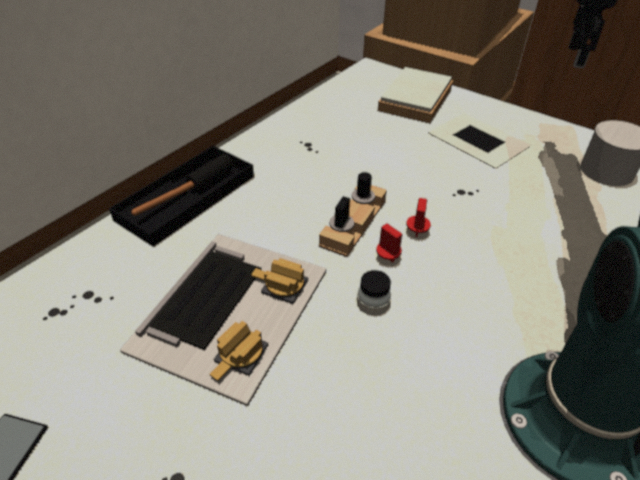

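View pics/top0.png

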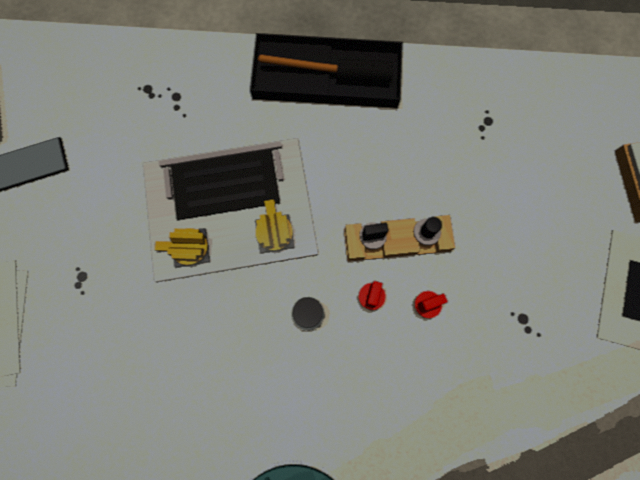

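View pics/wrist0.png

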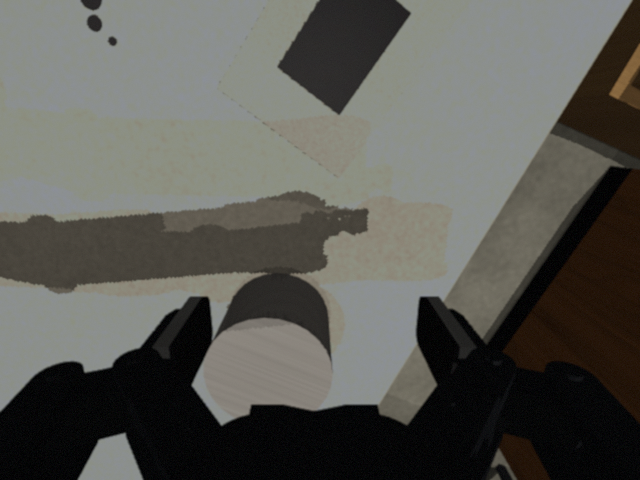

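Top view: the flat-bar-handled key is in the rack's left bay at about (374,234), and the round-handled pin_key is at (430,230). The red look-alikes are at (372,295) and (429,303). The lock at (187,247) has its tongue pointing away from the plate, so it is the open one. The lock at (273,230) is shut, with its tongue over the plate. I'll confirm this with crops.

```bash
cat > h.py <<'E'
import numpy as np,cv2
from bench import monitor, viewer, order, arm
def cam(n):
    d=viewer.get_image(n); d['f']=240/np.tan(np.radians(d['fovy'])/2); d['pose']=np.array(d['pose']); return d
def ray(d,u,v,z):
    c=np.array([(u-d['cx'])/d['f'],-(v-d['cy'])/d['f'],-1.0]); r=d['pose'][:3,:3]@c; o=d['pose'][:3,3]
    return o+r*(z-o[2])/r[2]
def proj(d,P):
    p=(np.atleast_2d(P)-d['pose'][:3,3])@d['pose'][:3,:3]
    return np.c_[d['cx']+d['f']*p[:,0]/-p[:,2], d['cy']-d['f']*p[:,1]/-p[:,2]]
E
python3 - <<'E'
import cv2,numpy as np
t=cv2.imread('pics/top0.png');s=cv2.imread('pics/side0.png')
def c(i,x,y,w,h): return cv2.resize(i[y:y+h,x:x+w],(400,300),interpolation=cv2.INTER_CUBIC)
cv2.imwrite('pics/crops.png',np.vstack([np.hstack([c(t,140,210,80,60),c(t,340,205,120,90)]),np.hstack([c(s,190,310,100,75),c(s,310,165,120,90)])]))
E
```

```text
(no output)
```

View pics/crops.png

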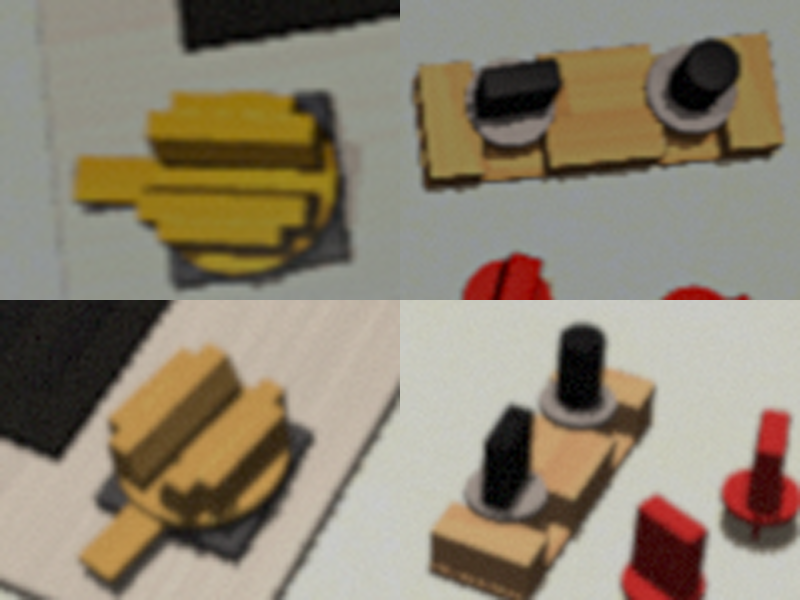

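```bash
cat > fit.py <<'E'
from h import *
from scipy.optimize import minimize
def hullmask(d,P,S=4,roi=None):
    x,y,w,h=roi; p=(proj(d,P)-[x,y]+0.5)*S
    m=np.zeros((h*S,w*S),np.float32); cv2.fillConvexPoly(m,cv2.convexHull(np.round(p*16).astype(np.int32)),1,shift=4)
    return cv2.GaussianBlur(cv2.resize(m,(w,h),interpolation=cv2.INTER_AREA),(0,0),1)
def box(x,y,yaw,z0,z1,wx,wy):
    c,s=np.cos(yaw),np.sin(yaw); o=[]
    for a in(-1,1):
        for b in(-1,1):
            X,Y=a*wx/2,b*wy/2
            for z in(z0,z1): o.append([x+c*X-s*Y,y+s*X+c*Y,z])
    return np.array(o)
E
python3 - <<'E'
from fit import *
dt,ds=cam('top'),cam('side')
rt=(355,215,40,35); rs=(325,190,30,50)
obs=[]
for d,r in((dt,rt),(ds,rs)):
    x,y,w,h=r; g=d['img'][y:y+h,x:x+w].max(2).astype(np.float32)
    m=np.clip((100-g)/70,0,1); obs.append((d,r,cv2.GaussianBlur(m,(0,0),1)))
def cost(p,sel=(0,1)):
    return sum(np.sum((hullmask(obs[i][0],box(p[0],p[1],p[2],.04,.09,.018,.042),4,obs[i][1])-obs[i][2])**2) for i in sel)
g=ray(dt,375,230,.09); print('guess',g)
for sel in((0,),(1,),(0,1)):
    best=min((minimize(cost,[g[0],g[1],a],args=(sel,),method='Nelder-Mead',options=dict(initial_simplex=[[g[0],g[1],a],[g[0]+.01,g[1],a],[g[0],g[1]+.01,a],[g[0],g[1],a+.2]])) for a in(-.3,0,.3)),key=lambda r:r.fun)
    print(sel,best.x.round(4),np.degrees(best.x[2]).round(1),best.fun.round(2))
# pin key
p=ray(dt,433,223,.09);print('pin',p)
for uv in((372,295),(429,303)): print('red',ray(dt,*uv,.0))
i=dt['img']
c=cv2.resize(i[220:275,145:220],(750,550),interpolation=cv2.INTER_CUBIC)
for k in range(0,75,5): cv2.putText(c,str(145+k),(k*10,8),0,.3,(0,0,0)); cv2.line(c,(k*10,10),(k*10,15),(0,0,0))
for k in range(0,55,5): cv2.putText(c,str(220+k),(0,k*10+5),0,.3,(0,0,0))
cv2.imwrite('pics/lockt.png',c)
i=ds['img']
c=cv2.resize(i[315:385,200:275],(750,600),interpolation=cv2.INTER_CUBIC)
cv2.imwrite('pics/locks.png',c)
E
```

```text
guess [ 0.51232218 -0.10571128  0.09      ]
(0,) [ 0.5144 -0.1065  0.281 ] 16.1 22.47
(1,) [ 0.5154 -0.1046  0.3935] 22.5 23.99
(0, 1) [ 0.5149 -0.1058  0.3525] 20.2 57.19
pin [ 0.53160938 -0.20506508  0.09      ]
red [ 0.41062595 -0.11500208  0.        ]
red [ 0.40307264 -0.22106368  0.        ]
```

View pics/lockt.png

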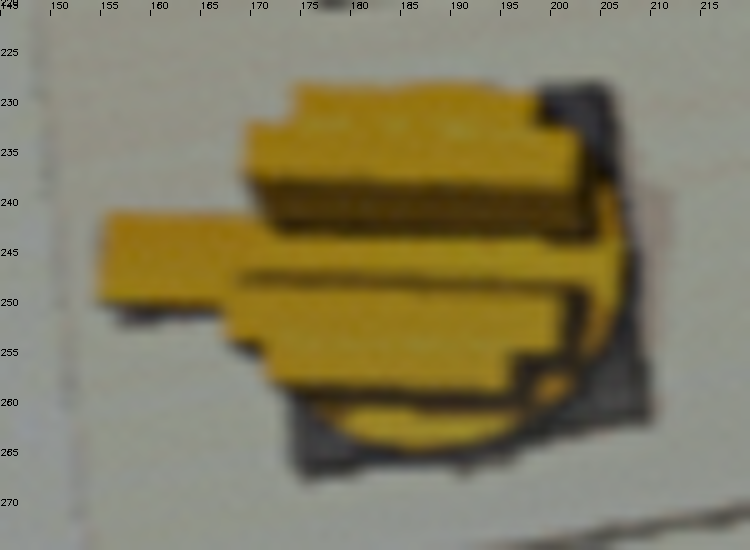

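View pics/locks.png

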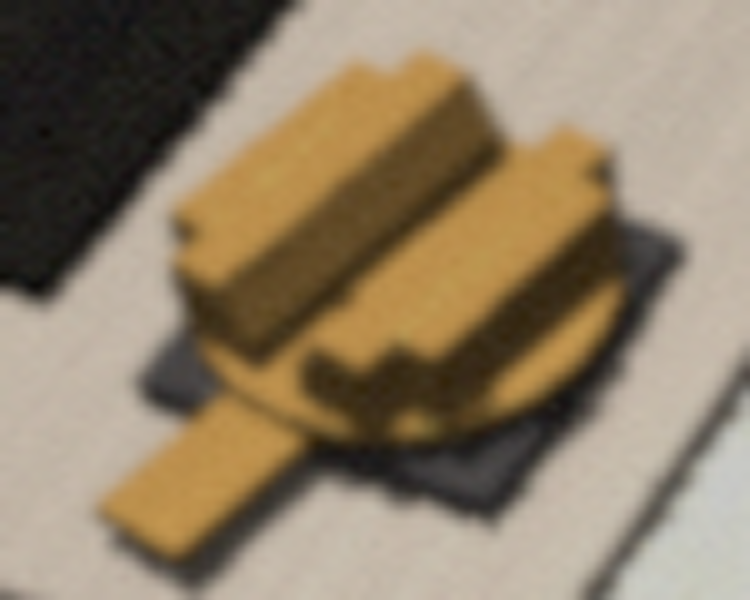

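```bash
python3 - <<'E'
from fit import *
dt,ds=cam('top'),cam('side')
print('lock top view')
T=[ray(dt,u-.45,v-.45,.051) for u,v in((170,237.7),(203,238.8),(168.5,247.3),(201.7,248.8))]
S=[ray(ds,200+u/10-.45,315+v*70/600-.45,.051) for u,v in((225,302),(475,85),(318,352),(568,130))]
for Q in(T,S):
    Q=np.array(Q)[:,:2]; print(Q.round(4).tolist(),Q.mean(0).round(4)); 
    for a,b in((0,1),(2,3)):
        e=Q[a]-Q[b]; print(np.linalg.norm(e).round(4),'yaw',np.degrees(np.arctan2(-e[0],e[1])).round(1))
    print('w',np.linalg.norm((Q[0]+Q[1]-Q[2]-Q[3])/2))
out=[]
for d,r in((dt,(345,205,60,60)),(ds,(315,185,60,60))):
    x,y,w,h=r; c=cv2.resize(d['img'][y:y+h,x:x+w],(400*1,400),interpolation=cv2.INTER_CUBIC); k=400/60
    for yaw,col in((.1,(0,255,0)),(.28,(0,0,255))):
        p=(proj(d,box(.5145,-.106,yaw,.04,.09,.018,.042))-[x,y]+.5)*k
        cv2.polylines(c,[cv2.convexHull(p.astype(np.int32))],1,col,1)
    out.append(c)
cv2.imwrite('pics/ov.png',np.hstack(out))
E
```

```text
lock top view
[[0.4837, 0.2593], [0.4857, 0.1996], [0.4659, 0.2596], [0.4673, 0.1997]] [0.4757 0.2296]
0.0598 yaw 2.0
0.0599 yaw 1.3
w 0.01812901269486282
[[0.4807, 0.2629], [0.4836, 0.2032], [0.4618, 0.2618], [0.4646, 0.2017]] [0.4727 0.2324]
0.0598 yaw 2.8
0.0601 yaw 2.7
w 0.018998286020562017
```

View pics/ov.png

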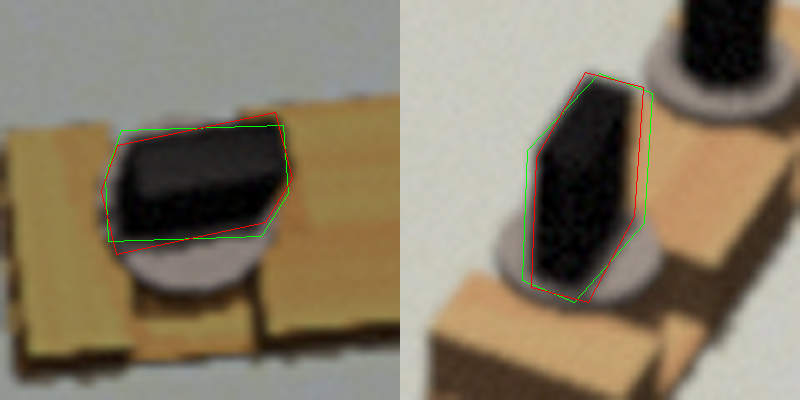

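```bash
python3 - <<'E'
from fit import *
dt,ds=cam('top'),cam('side')
rt=(355,215,40,35); rs=(325,190,30,50)
obs=[]
for d,r in((dt,rt),(ds,rs)):
    x,y,w,h=r; g=d['img'][y:y+h,x:x+w].max(2).astype(np.float32)
    m=np.clip((90-g)/30,0,1); obs.append((d,r,cv2.GaussianBlur(m,(0,0),1)))
def cost(p,sel):
    return sum(np.sum((hullmask(obs[i][0],box(p[0],p[1],p[2],.041,.09+p[5],.018+p[3],.042+p[4]),4,obs[i][1])-obs[i][2])**2) for i in sel)
x0=np.array([.5145,-.106,.15,0,0,0])
for sel in((0,),(1,),(0,1)):
    sx=np.vstack([x0]+[x0+np.eye(6)[k]*[.008,.008,.2,-.004,-.006,-.006][k] for k in range(6)])
    b=minimize(cost,x0,args=(sel,),method='Nelder-Mead',options=dict(initial_simplex=sx,maxiter=3000)); 
    print(sel,b.x.round(4),np.degrees(b.x[2]).round(1),b.fun.round(2))
# rack yaw from top image: bottom front top-edge
x,y,w,h=335,205,130,65
c=cv2.resize(dt['img'][y:y+h,x:x+w],(780,390),interpolation=cv2.INTER_CUBIC); cv2.imwrite('pics/rack.png',c)
print(monitor.get_state()['clock'])
E
```

```text
(0,) [ 0.5116 -0.1052  0.2224 -0.0035 -0.0037  0.0178] 12.7 26.18
(1,) [ 5.152e-01 -1.040e-01  2.682e-01 -2.700e-03 -5.500e-03  4.000e-04] 15.4 18.36
(0, 1) [ 0.5153 -0.106   0.2966 -0.0006 -0.0021 -0.0026] 17.0 62.14
0.45
```

View pics/rack.png

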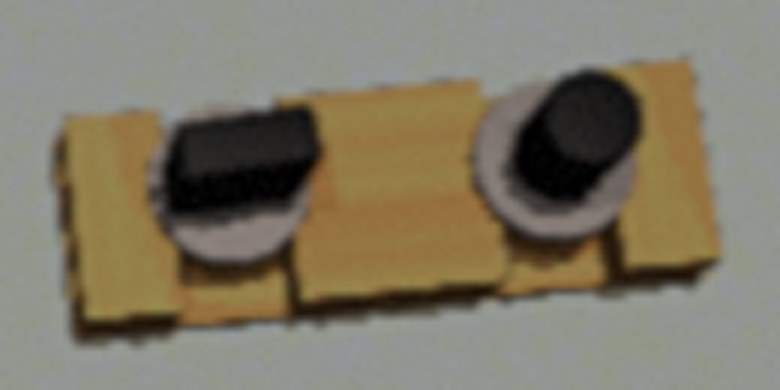

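```bash
python3 - <<'E'
from fit import *
dt=cam('top')
def r(u,v,z): return ray(dt,335+u/6-.42,205+v/6-.42,z)
def yaw(a,b): e=a-b; return np.degrees(np.arctan2(-e[0],e[1])).round(1)
print('rack',yaw(r(85,320,.034),r(715,262,.034)),yaw(r(70,117,.034),r(688,60,.034)))
print('handle top',yaw(r(185,123,.09),r(310,106,.09)),yaw(r(182,179,.09),r(318,154,.09)), np.mean([r(183,122,.09),r(310,106,.09),r(318,154,.09),r(182,179,.09)],0).round(4))
print('flange',r(233,186,.04))
print('pin flange',r(556,160,.04), 'pin top',r(590,112,.09))
E
```

```text
rack 9.3 9.4
handle top 11.9 14.6 [ 0.5161 -0.1072  0.09  ]
flange [ 0.51463363 -0.10860518  0.04      ]
pin flange [ 0.52951116 -0.2065272   0.04      ] pin top [ 0.53115799 -0.20492249  0.09      ]
```

```bash
cat >> h.py <<'E'
from scipy.spatial.transform import Rotation as R
def plan(pos,ydeg,turn=None):
    s=monitor.get_state(); q=s['orientation']; Rc=R.from_quat([q[1],q[2],q[3],q[0]])
    a=np.radians(ydeg); y=np.array([np.cos(a),np.sin(a),0]); z=np.array([0,0,-1.]); x=np.cross(y,z)
    Rt=R.from_matrix(np.c_[x,y,z])
    t=Rc.inv().apply(np.array(pos)-s['eef_pos'])*100; w=np.degrees((Rc.inv()*Rt).as_rotvec())
    Y=Rc.as_matrix()[:,1]
    print('clock',s['clock'],'tcp',np.round(s['eef_pos'],4),'ydir',np.degrees(np.arctan2(Y[1],Y[0])).round(2),'tilt',np.degrees(np.arccos(-Rc.as_matrix()[2,2])).round(2),'w',round(s['width'],4),'F',np.round(s['contact_force'],1))
    print('q',np.round(s['joint_pos'],2),'travel cm',t.round(2),'ang',w.round(2))
E
python3 -c "
from h import *
plan([.515,-.107,.2],12.5)"
```

```text
clock 0.5 tcp [ 0.3001 -0.6599  0.2313] ydir -65.55 tilt 0.01 w 0.0853 F [-0.   0.4 -0.1]
q [ 1.05  0.59  0.05  1.61 -0.03  0.94 -0.03] travel cm [ 42.45 -41.44   3.13] ang [-1.000e-02 -0.000e+00 -7.805e+01]
```

Call:
drive_tool:
  travel:
    - [42.4, -41.4, 3.1]
    - [42.4, -41.4, 3.1]
    - [42.4, -41.4, 3.1]
    - [42.4, -41.4, 3.1]
    - [42.4, -41.4, 3.1]
    - [42.4, -41.4, 3.1]
    - [42.4, -41.4, 3.1]
    - [42.4, -41.4, 3.1]
    - [42.4, -41.4, 3.1]
    - [42.4, -41.4, 3.1]
    - [42.4, -41.4, 3.1]
    - [42.4, -41.4, 3.1]
    - [42.4, -41.4, 3.1]
    - [42.4, -41.4, 3.1]
    - [42.4, -41.4, 3.1]
    - [42.4, -41.4, 3.1]
    - [42.4, -41.4, 3.1]
    - [42.4, -41.4, 3.1]
    - [42.4, -41.4, 3.1]
    - [42.4, -41.4, 3.1]
  angular:
    - [0, 0, -78]
    - [0, 0, -78]
    - [0, 0, -78]
    - [0, 0, -78]
    - [0, 0, -78]
    - [0, 0, -78]
    - [0, 0, -78]
    - [0, 0, -78]
    - [0, 0, -78]
    - [0, 0, -78]
    - [0, 0, -78]
    - [0, 0, -78]
    - [0, 0, -78]
    - [0, 0, -78]
    - [0, 0, -78]
    - [0, 0, -78]
    - [0, 0, -78]
    - [0, 0, -78]
    - [0, 0, -78]
    - [0, 0, -78]
  fingers: 8.5

```text
clock: 2.5
eef_pos: [0.5146, -0.1078, 0.2003]
orientation: [-0.0, 0.626, 0.779, -0.0]
contact_force: [0.5, -0.3, 0.6]
width: 0.0852
```

```bash
python3 -c "
from h import *
plan([.515,-.107,.2],12.5)
d=cam('wrist'); cv2.imwrite('pics/w1.png',d['img']); np.save('w1.npy',d['pose'])
print(proj(d,[[.515,-.107,.09],[.515,-.107,.04]]))"
```

```text
clock 2.5 tcp [ 0.5146 -0.1078  0.2003] ydir 12.42 tilt 0.01 w 0.0852 F [ 0.5 -0.3  0.6]
q [ 0.41  0.41 -0.38  2.07  0.23  0.7   0.1 ] travel cm [0.07 0.06 0.03] ang [-0.01 -0.   -0.08]
[[313.71822543 229.48048801]
 [313.79859716 213.82314086]]
```

View pics/w1.png

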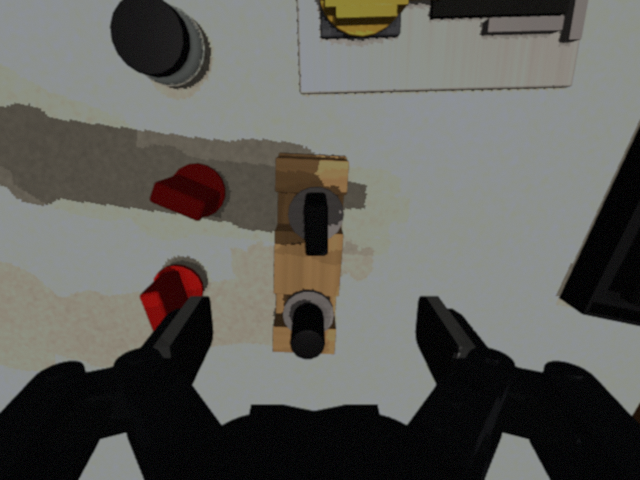

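```bash
python3 -c "
from h import *
d=cam('wrist'); print(proj(d,monitor.get_state()['eef_pos']))
def bx(x,y,yaw,z): 
    c,s=np.cos(yaw),np.sin(yaw); return np.array([[x+c*a-s*b,y+s*a+c*b,z] for a,b in((-.009,-.021),(.009,-.021),(.009,.021),(-.009,.021))])
x,y,w,h=265,180,100,75
c=cv2.resize(d['img'][y:y+h,x:x+w],(800,600),interpolation=cv2.INTER_CUBIC)
c=np.clip(c.astype(float)*1.6,0,255).astype(np.uint8)
for yd,col in((9.3,(0,255,0)),(13,(0,0,255))):
  for z in(.09,.04):
    p=(proj(d,bx(.515,-.107,np.radians(yd),z))-[x,y]+.5)*8; cv2.polylines(c,[p.astype(np.int32)],1,col,1)
cv2.imwrite('pics/w1c.png',c)"
```

```text
[[312.20715538 298.78958359]]
```

View pics/w1c.png

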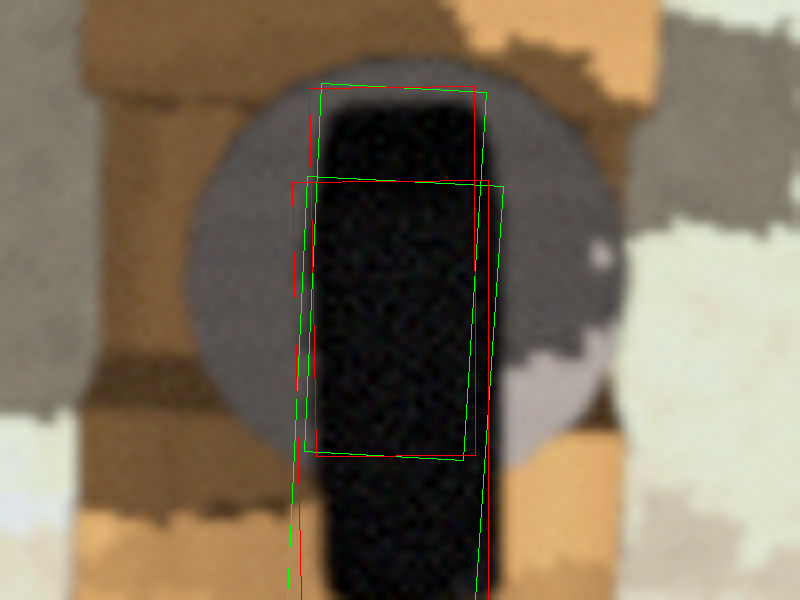

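```bash
python3 -c "
from h import *
plan([.516,-.108,.048],13.5)"
```

```text
clock 2.6 tcp [ 0.5147 -0.1076  0.2003] ydir 12.45 tilt 0.01 w 0.0853 F [ 0.6 -0.6 -0.2]
q [ 0.41  0.41 -0.38  2.07  0.23  0.7   0.1 ] travel cm [-0.07  0.12 15.23] ang [-0.   -0.01 -1.05]
```

Call:
drive_tool:
  travel:
    - [0, 0.1, 3]
    - [-0.1, 0.1, 6]
    - [-0.1, 0.1, 9]
    - [-0.1, 0.1, 11.5]
    - [-0.1, 0.1, 13.5]
    - [-0.1, 0.1, 14.7]
    - [-0.1, 0.1, 15.2]
    - [-0.1, 0.1, 15.2]
    - [-0.1, 0.1, 15.2]
  angular:
    - [0, 0, -1]
    - [0, 0, -1]
    - [0, 0, -1]
    - [0, 0, -1]
    - [0, 0, -1]
    - [0, 0, -1]
    - [0, 0, -1]
    - [0, 0, -1]
    - [0, 0, -1]

```text
clock: 3.5
eef_pos: [0.5165, -0.1084, 0.049]
orientation: [0.001, 0.619, 0.785, 0.0]
contact_force: [-0.5, 0.1, -0.6]
width: 0.085
```

```bash
python3 -c "
from h import *
plan([.516,-.108,.048],13.5)
d=cam('wrist'); cv2.imwrite('pics/w2.png',d['img'])"
```

```text
clock 3.5 tcp [ 0.5165 -0.1084  0.049 ] ydir 13.45 tilt 0.08 w 0.085 F [-0.5  0.1 -0.6]
q [ 0.29  0.65 -0.23  2.16  0.39  0.38 -0.03] travel cm [ 0.05 -0.04  0.1 ] ang [ 0.08  0.03 -0.05]
```

View pics/w2.png

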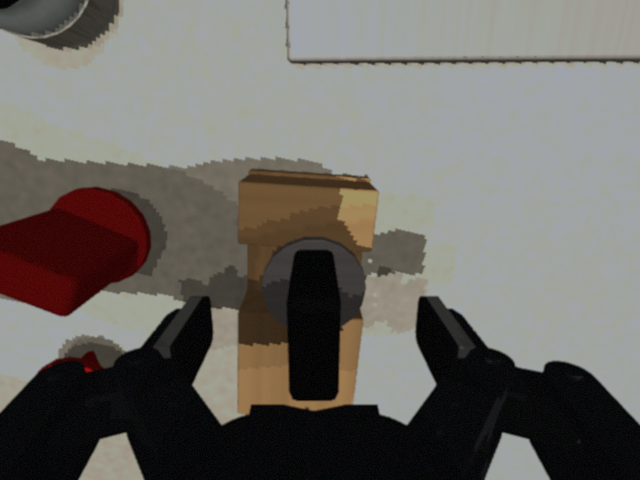

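The flat key's handle is at about (313,325), centred between the fingers at columns 212 and 418. The jaws are aligned across its thickness, so I'm closing.

Call:
drive_tool:
  travel:
    - [0, 0, 0]
    - [0, 0, 0]
    - [0, 0, 0]
    - [0, 0, 0]
    - [0, 0, 0]
    - [0, 0, 0]
    - [0, 0, 0]
    - [0, 0, 0]
  angular:
    - [0, 0, 0]
    - [0, 0, 0]
    - [0, 0, 0]
    - [0, 0, 0]
    - [0, 0, 0]
    - [0, 0, 0]
    - [0, 0, 0]
    - [0, 0, 0]
  fingers: 1.0

```text
clock: 4.35
eef_pos: [0.5166, -0.1086, 0.0494]
orientation: [0.001, 0.62, 0.785, 0.0]
contact_force: [-1.3, 0.1, 4.9]
width: 0.0174
```

```bash
python3 -c "
from h import *
plan([.516,-.108,.048],13.5)"
```

```text
clock 4.35 tcp [ 0.5166 -0.1086  0.0494] ydir 13.44 tilt 0.11 w 0.0174 F [-1.3  0.1  4.9]
q [ 0.29  0.64 -0.23  2.16  0.39  0.38 -0.03] travel cm [ 0.07 -0.05  0.14] ang [ 0.1   0.05 -0.06]
```

Call:
drive_tool:
  travel:
    - [0, 0, -1]
    - [0, 0, -2.5]
    - [0, 0, -4.5]
    - [0, 0, -7]
    - [0, 0, -9.5]
    - [0, 0, -12]
    - [0, 0, -12]
    - [0, 0, -12]
  angular:
    - [0, 0, 0]
    - [0, 0, 0]
    - [0, 0, 0]
    - [0, 0, 0]
    - [0, 0, 0]
    - [0, 0, 0]
    - [0, 0, 0]
    - [0, 0, 0]

```text
clock: 5.15
eef_pos: [0.5162, -0.1086, 0.1697]
orientation: [0.001, 0.62, 0.785, 0.001]
contact_force: [-0.6, -0.4, -1.2]
width: 0.0178
```

```bash
python3 -c "
from h import *
plan([.474,.231,.17],2.2)
for n in('wrist','side'):
  d=cam(n); cv2.imwrite('pics/%s3.png'%n,d['img'])"
```

```text
clock 5.15 tcp [ 0.5162 -0.1086  0.1697] ydir 13.43 tilt 0.15 w 0.0178 F [-0.6 -0.4 -1.2]
q [ 0.4   0.45 -0.37  2.09  0.27  0.64  0.08] travel cm [34.01  3.78 -0.06] ang [ 0.14  0.05 11.23]
```

View pics/side3.png

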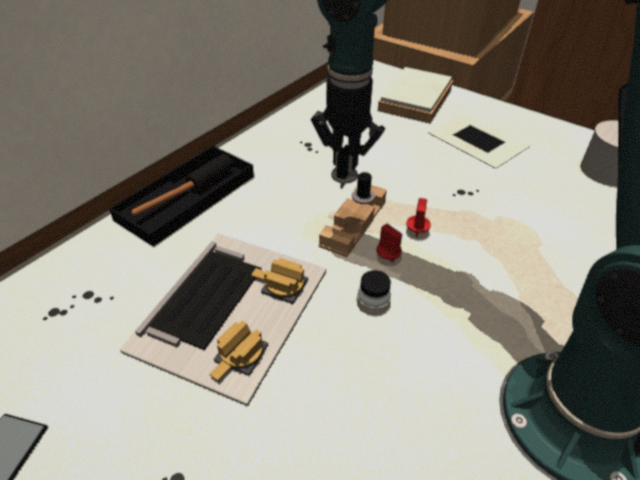

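View pics/wrist3.png

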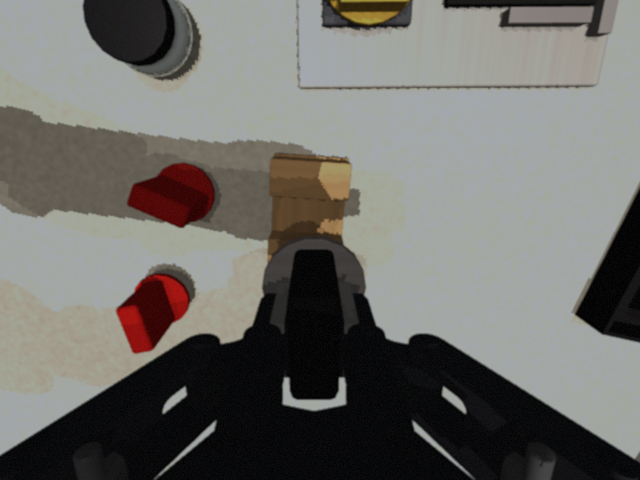

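Call:
drive_tool:
  travel:
    - [3, 0.3, 0]
    - [7, 0.8, 0]
    - [11, 1.2, 0]
    - [15, 1.7, 0]
    - [19, 2.1, 0]
    - [22, 2.5, 0]
    - [24, 2.7, 0]
    - [24, 2.7, 0]
    - [24, 2.7, 0]
  angular:
    - [0, 0, 1]
    - [0, 0, 3]
    - [0, 0, 5]
    - [0, 0, 7]
    - [0, 0, 9]
    - [0, 0, 11]
    - [0, 0, 11.2]
    - [0, 0, 11.2]
    - [0, 0, 11.2]

```text
clock: 6.15
eef_pos: [0.4849, 0.1309, 0.1673]
orientation: [-0.001, 0.693, 0.721, -0.002]
contact_force: [1.3, -0.9, -2.5]
width: 0.0177
```

```bash
python3 -c "
from h import *
plan([.474,.231,.17],2.2)
d=cam('wrist'); cv2.imwrite('pics/wrist4.png',d['img']); s=monitor.get_state()
q=s['orientation'];Rc=R.from_quat([q[1],q[2],q[3],q[0]]).as_matrix()
for off in(-.003,0,.003):
  a=np.linspace(0,6.28,60); P=s['eef_pos']+ (np.c_[off+.025*np.cos(a),.025*np.sin(a),0*a+.0094])@Rc.T; p=proj(d,P); print(off,p.min(0),p.max(0))
print(proj(d,[.474,.231,.051]))
"
```

```text
clock 6.15 tcp [0.4849 0.1309 0.1673] ydir 2.31 tilt 0.19 w 0.0177 F [ 1.3 -0.9 -2.5]
q [-0.11  0.43 -0.32  2.15  0.23  0.6  -0.55] travel cm [10.05 -0.68 -0.28] ang [-0.17  0.07  0.11]
-0.003 [260.36272211 248.47445027] [364.53057727 342.71795422]
0 [260.09454153 242.26901786] [364.80979408 337.50402814]
0.003 [259.823528   235.99525196] [365.09196143 332.23750917]
[[303.28486753  87.03673068]]
```

View pics/wrist4.png

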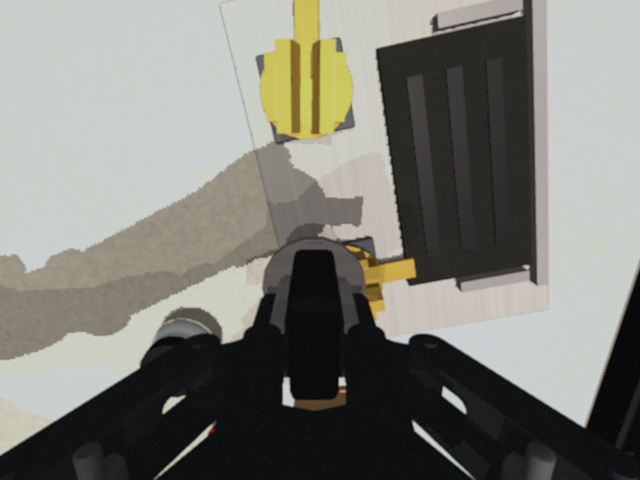

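```bash
python3 -c "
from h import *
d=cam('wrist')
x,y,w,h=250,20,120,130
c=cv2.resize(d['img'][y:y+h,x:x+w],None,fx=6,fy=4.6,interpolation=cv2.INTER_CUBIC)
c=cv2.resize(d['img'][25:145,250:370],(600,600),interpolation=cv2.INTER_CUBIC)
def bx(X,Y,yaw,z,hw=.010,hl=.030): 
    c,s=np.cos(yaw),np.sin(yaw); return np.array([[X+c*a-s*b,Y+s*a+c*b,z] for a,b in((-hw,-hl),(hw,-hl),(hw,hl),(-hw,hl))])
p=(proj(d,bx(.474,.231,np.radians(2.2),.051))-[250,25]+.5)*5; cv2.polylines(c,[p.astype(np.int32)],1,(0,0,255),1)
p=(proj(d,bx(.474,.231,np.radians(2.2),.029,.0045))-[250,25]+.5)*5; cv2.polylines(c,[p.astype(np.int32)],1,(0,255,0),1)
cv2.imwrite('pics/w4c.png',c)"
```

```text
(no output)
```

View pics/w4c.png

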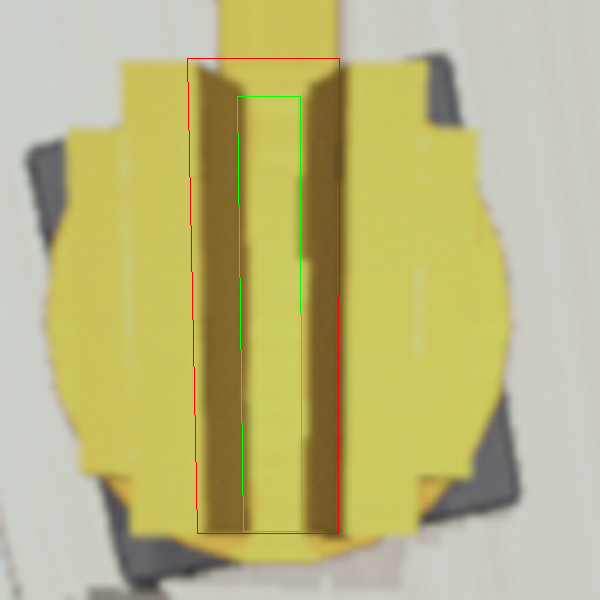

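```bash
python3 -c "
from h import *
plan([.4745,.2295,.11],2.2)"
```

```text
clock 6.25 tcp [0.4854 0.1295 0.1676] ydir 2.13 tilt 0.16 w 0.0171 F [-0.3 -0.6 -1.4]
q [-0.1   0.43 -0.32  2.15  0.23  0.6  -0.55] travel cm [10.05 -0.7   5.75] ang [-0.13  0.09 -0.07]
```

Call:
drive_tool:
  travel:
    - [2, -0.1, 0]
    - [5, -0.3, 0.5]
    - [8, -0.6, 1.5]
    - [9.5, -0.7, 3]
    - [10, -0.7, 4.5]
    - [10, -0.7, 5.5]
    - [10, -0.7, 5.7]
    - [10, -0.7, 5.7]
    - [10, -0.7, 5.7]
    - [10, -0.7, 5.7]
  angular:
    - [0, 0, 0]
    - [0, 0, 0]
    - [0, 0, 0]
    - [0, 0, 0]
    - [0, 0, 0]
    - [0, 0, 0]
    - [0, 0, 0]
    - [0, 0, 0]
    - [0, 0, 0]
    - [0, 0, 0]

```text
clock: 7.25
eef_pos: [0.4751, 0.2286, 0.1111]
orientation: [0.0, 0.694, 0.72, -0.001]
contact_force: [-0.2, -0.1, -1.1]
width: 0.0173
```

```bash
python3 -c "
from h import *
plan([.4745,.2295,.0664],2.2)
a=cam('side')['img'][270:390,170:330]; b=cam('top')['img'][190:310,110:270]
cv2.imwrite('pics/s5.png',np.hstack([cv2.resize(a,(400,300),interpolation=3),cv2.resize(b,(400,300),interpolation=3)]))
plan([.4745,.2295,.0664],2.2)
"
```

```text
clock 7.25 tcp [0.4751 0.2286 0.1111] ydir 2.07 tilt 0.09 w 0.0173 F [-0.2 -0.1 -1.1]
q [-0.33  0.54 -0.27  2.13  0.29  0.51 -0.79] travel cm [ 0.09 -0.06  4.47] ang [-0.07  0.07 -0.13]
clock 7.35 tcp [0.4749 0.2289 0.111 ] ydir 2.1 tilt 0.1 w 0.0172 F [ 1.1 -0.6 -0.3]
q [-0.33  0.54 -0.27  2.13  0.29  0.51 -0.79] travel cm [ 0.07 -0.03  4.46] ang [-0.08  0.06 -0.1 ]
```

View pics/s5.png

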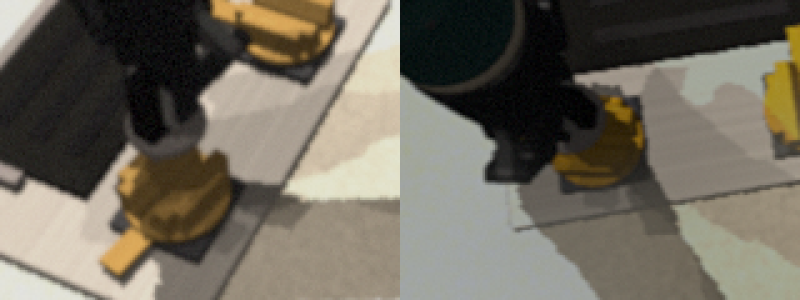

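Above the lock (left of s5: key flange at (165,135) over the slot at (175,185)), the blade is lined up with the cheeks. Lowering into the slot.

Call:
drive_tool:
  travel:
    - [0.1, 0, 0.8]
    - [0.1, 0, 1.6]
    - [0.1, 0, 2.3]
    - [0.1, 0, 3]
    - [0.1, 0, 3.5]
    - [0.1, 0, 4]
    - [0.1, 0, 4.3]
    - [0.1, 0, 4.5]
    - [0.1, 0, 4.5]
  angular:
    - [0, 0, 0]
    - [0, 0, 0]
    - [0, 0, 0]
    - [0, 0, 0]
    - [0, 0, 0]
    - [0, 0, 0]
    - [0, 0, 0]
    - [0, 0, 0]
    - [0, 0, 0]

```text
clock: 8.25
eef_pos: [0.4748, 0.2298, 0.0665]
orientation: [0.0, 0.694, 0.72, -0.001]
contact_force: [-0.9, -0.9, 2.5]
width: 0.0174
```

```bash
python3 -c "
from h import *
plan([.4745,.2295,.0664],2.2)
a=cam('side')['img'][270:390,170:330]; b=cam('wrist'); cv2.imwrite('pics/w6.png',b['img'])
cv2.imwrite('pics/s6.png',cv2.resize(a,(640,480),interpolation=3))
"
```

```text
clock 8.25 tcp [0.4748 0.2298 0.0665] ydir 2.1 tilt 0.11 w 0.0174 F [-0.9 -0.9  2.5]
q [-0.37  0.61 -0.23  2.15  0.33  0.41 -0.83] travel cm [-0.03 -0.03  0.01] ang [-0.07  0.09 -0.1 ]
```

View pics/s6.png

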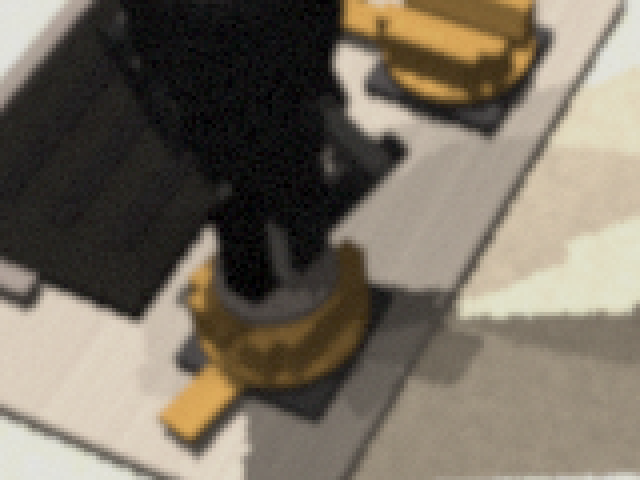

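View pics/w6.png

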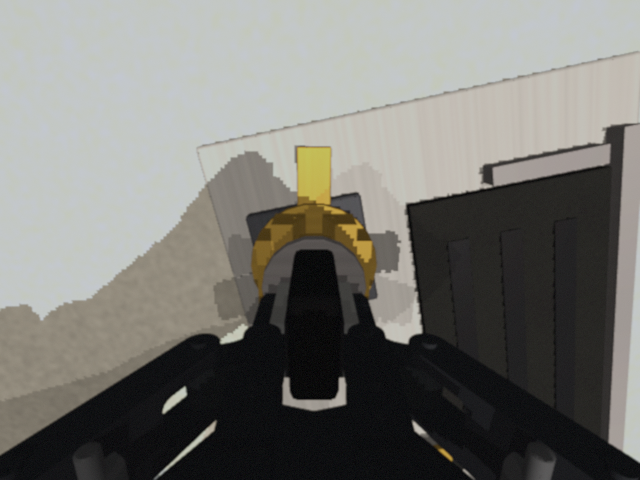

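Seated: flange is down on the cheeks (wrist flange at (314,285), concentric with the head), z force is small and the tongue is still off the plate. Turning clockwise, shifting the TCP slightly because the key sits about 2 mm ahead of it in the grip.

Call:
drive_tool:
  travel:
    - [0, 0, 0]
    - [0, 0, 0]
    - [0, 0, 0]
    - [0, -0.1, 0]
    - [0, -0.1, 0]
    - [0, -0.1, 0]
    - [0.1, -0.1, 0]
    - [0.1, -0.2, 0]
    - [0.1, -0.2, 0]
    - [0.1, -0.2, 0]
    - [0.1, -0.2, 0]
    - [0.1, -0.2, 0]
    - [0.2, -0.2, 0]
    - [0.2, -0.2, 0]
    - [0.2, -0.2, 0]
    - [0.2, -0.2, 0]
  angular:
    - [0, 0, 3]
    - [0, 0, 8]
    - [0, 0, 13]
    - [0, 0, 18]
    - [0, 0, 24]
    - [0, 0, 30]
    - [0, 0, 36]
    - [0, 0, 42]
    - [0, 0, 48]
    - [0, 0, 54]
    - [0, 0, 60]
    - [0, 0, 66]
    - [0, 0, 72]
    - [0, 0, 77]
    - [0, 0, 80]
    - [0, 0, 80]

```text
clock: 9.95
eef_pos: [0.4732, 0.2312, 0.0665]
orientation: [0.001, 0.994, 0.105, -0.0]
contact_force: [0.9, -1.7, -0.7]
width: 0.0175
```

```bash
python3 -c "
from h import *
plan([.4728,.231,.0664],-88)
print(np.round(monitor.get_state()['moment'],2))
a=cam('side')['img'][270:390,170:330]; b=cam('wrist'); cv2.imwrite('pics/w7.png',b['img'])
cv2.imwrite('pics/s7.png',cv2.resize(a,(640,480),interpolation=3))
"
```

```text
clock 9.95 tcp [0.4732 0.2312 0.0665] ydir -77.89 tilt 0.12 w 0.0175 F [ 0.9 -1.7 -0.7]
q [-0.63  0.61  0.12  2.17 -0.18  0.38 -1.72] travel cm [-0.04  0.01  0.01] ang [ 0.12  0.02 10.11]
[-0.48 -0.2   0.07]
```

View pics/s7.png

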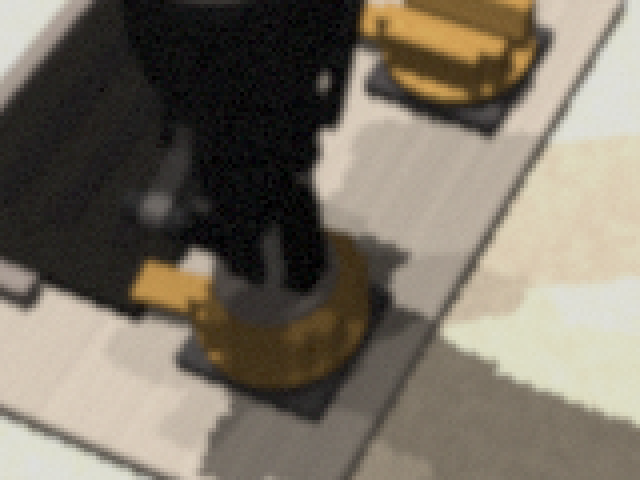

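View pics/w7.png

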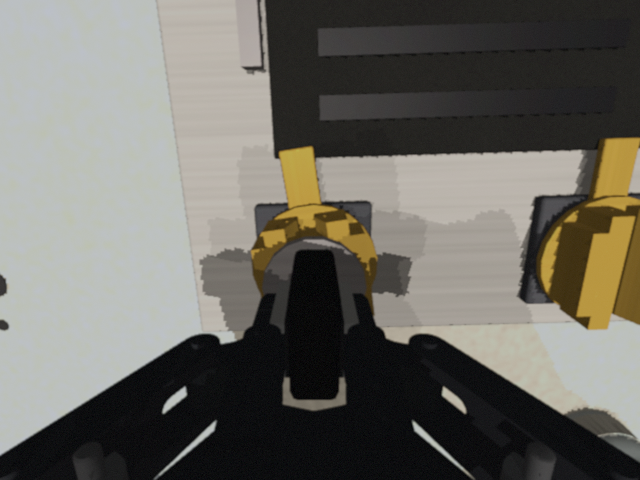

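The tongue is just at the plate's edge (297,150), lagging by the play as expected. Continuing to the stop while watching the moment.

Call:
drive_tool:
  travel:
    - [0, 0, 0]
    - [0, 0, 0]
    - [0, 0, 0]
    - [0, 0, 0]
    - [0, 0, 0]
  angular:
    - [0, 0, 3]
    - [0, 0, 6]
    - [0, 0, 9]
    - [0, 0, 10]
    - [0, 0, 10]

```text
clock: 10.55
eef_pos: [0.4732, 0.2313, 0.0665]
orientation: [0.001, 1.0, 0.02, -0.0]
contact_force: [-0.2, -1.7, -0.2]
width: 0.0174
```

```bash
python3 -c "
from h import *
plan([.4728,.231,.0664],-92)
print(np.round(monitor.get_state()['moment'],2))
"
```

```text
clock 10.55 tcp [0.4732 0.2313 0.0665] ydir -87.68 tilt 0.11 w 0.0174 F [-0.2 -1.7 -0.2]
q [-0.66  0.61  0.16  2.17 -0.25  0.38 -1.83] travel cm [-0.04  0.03  0.01] ang [0.11 0.   4.32]
[-0.33 -0.05  0.51]
```

Call:
drive_tool:
  travel:
    - [0, 0, 0]
    - [0, 0, 0]
    - [0, 0, 0]
  angular:
    - [0, 0, 1.5]
    - [0, 0, 3]
    - [0, 0, 3]

```text
clock: 10.85
eef_pos: [0.4732, 0.2314, 0.0665]
orientation: [0.001, 1.0, -0.004, 0.0]
contact_force: [1.5, -2.0, 0.3]
width: 0.0172
```

```bash
python3 -c "
from h import *
plan([.4728,.231,.0664],-92)
print(np.round(monitor.get_state()['moment'],2))
b=cam('wrist'); cv2.imwrite('pics/w8.png',b['img'])
"
```

```text
clock 10.85 tcp [0.4732 0.2314 0.0665] ydir -90.5 tilt 0.14 w 0.0172 F [ 1.5 -2.   0.3]
q [-0.67  0.61  0.17  2.17 -0.27  0.38 -1.86] travel cm [-0.04  0.04  0.01] ang [ 0.14 -0.01  1.5 ]
[-0.45 -0.13  1.29]
```

View pics/w8.png

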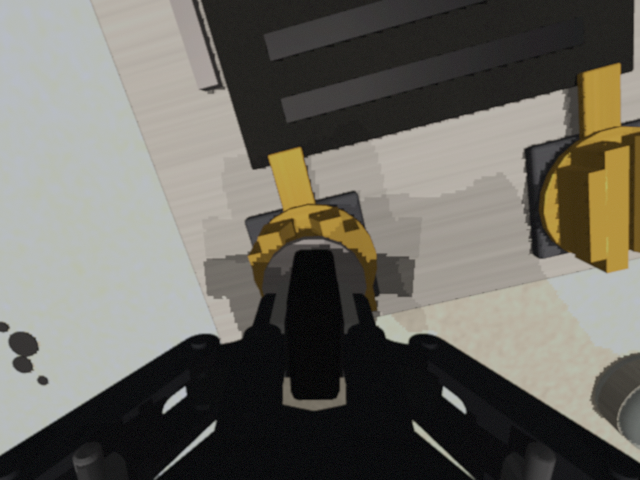

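The moment climbed from 0.07 to 0.51 to 1.29 N m, and the tongue is square to the plate, so this is the hard stop. I'll back off within the play to unload the key, then release.

Call:
drive_tool:
  travel:
    - [0, 0, 0]
    - [0, 0, 0]
    - [0, 0, 0]
  angular:
    - [0, 0, -2]
    - [0, 0, -4]
    - [0, 0, -4]

```text
clock: 11.2
eef_pos: [0.4732, 0.2313, 0.0665]
orientation: [0.001, 1.0, 0.029, -0.0]
contact_force: [0.3, -1.5, 0.2]
width: 0.0174
```

Call:
drive_tool:
  travel:
    - [0, 0, 0]
    - [0, 0, 0]
    - [0, 0, 0]
    - [0, 0, 0]
    - [0, 0, 0]
    - [0, 0, 0]
    - [0, 0, 0]
    - [0, 0, 0]
  angular:
    - [0, 0, 0]
    - [0, 0, 0]
    - [0, 0, 0]
    - [0, 0, 0]
    - [0, 0, 0]
    - [0, 0, 0]
    - [0, 0, 0]
    - [0, 0, 0]
  fingers: 8.5

```text
clock: 12.0
eef_pos: [0.4732, 0.2312, 0.0665]
orientation: [0.001, 1.0, 0.029, -0.0]
contact_force: [0.3, -0.2, -0.6]
width: 0.0848
```

```bash
python3 -c "
from h import *
plan([.4728,.231,.2],-88)
print(np.round(monitor.get_state()['moment'],2))
b=cam('wrist'); cv2.imwrite('pics/w9.png',b['img'])
"
```

```text
clock 12.0 tcp [0.4732 0.2312 0.0665] ydir -86.64 tilt 0.1 w 0.0848 F [ 0.3 -0.2 -0.6]
q [-0.66  0.61  0.16  2.17 -0.24  0.38 -1.81] travel cm [ -0.04   0.05 -13.35] ang [0.1  0.01 1.36]
[ 0.04  0.01 -0.04]
```

View pics/w9.png

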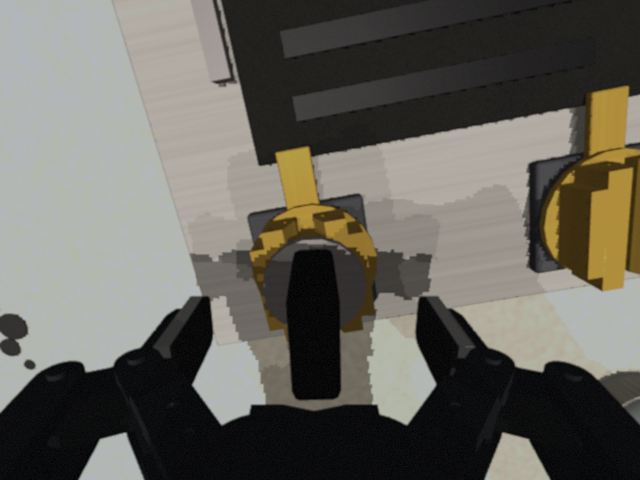

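The fingers are clear at columns 210 and 418, and the key stands upright at (314,320). Raising straight up.

Call:
drive_tool:
  travel:
    - [0, 0, -1]
    - [0, 0, -2.5]
    - [0, 0, -5]
    - [0, 0, -8]
    - [0, 0, -11]
    - [0, 0, -14]
    - [-4, 0, -16]
    - [-8, 0, -16]
    - [-9, 0, -16]
    - [-9, 0, -16]
  angular:
    - [0, 0, 0]
    - [0, 0, 0]
    - [0, 0, 0]
    - [0, 0, 0]
    - [0, 0, 0]
    - [0, 0, 0]
    - [0, 0, 0]
    - [0, 0, 0]
    - [0, 0, 0]
    - [0, 0, 0]

```text
clock: 13.05
eef_pos: [0.3815, 0.226, 0.2269]
orientation: [0.001, 1.0, 0.03, -0.0]
contact_force: [0.6, 0.4, -0.1]
width: 0.0852
```

```bash
python3 -c "
from h import *
plan([.4728,.231,.2],-88)
b=cam('wrist'); cv2.imwrite('pics/w10.png',b['img']); d=cam('side'); cv2.imwrite('pics/s10.png',d['img'])
cv2.imwrite('pics/t10.png',cam('top')['img'])
print(proj(b,[[.474,.231,.107],[.474,.231,.057]]))
"
```

```text
clock 13.05 tcp [0.3815 0.226  0.2269] ydir -86.52 tilt 0.1 w 0.0852 F [ 0.6  0.4 -0.1]
q [-0.87  0.25  0.28  2.23 -0.11  0.67 -2.02] travel cm [9.15 0.05 2.69] ang [0.08 0.06 1.48]
[[313.7361556  101.54230992]
 [313.69681967 105.60052331]]
```

View pics/w10.png

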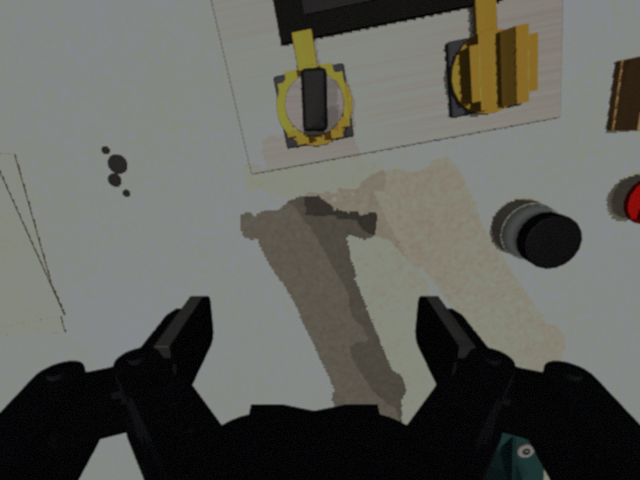

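View pics/s10.png

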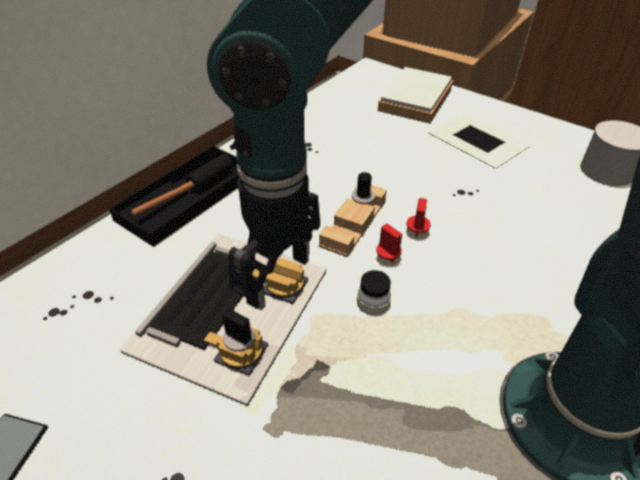

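View pics/t10.png

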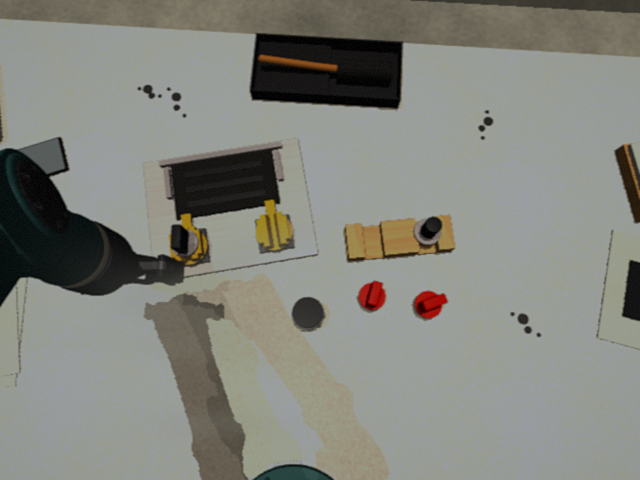

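The key stands upright in the lock (wrist (315,100), side (237,335)), and the pin key is undisturbed in the rack. I'll check the tongue angle against the bed edge.

```bash
python3 -c "
from h import *
d=cam('wrist'); i=d['img']; np.save('p.npy',d['pose'])
a=cv2.resize(i[20:160,260:360],None,fx=4,fy=4,interpolation=3)
b=cv2.resize(i[0:140,435:535],None,fx=4,fy=4,interpolation=3)
cv2.imwrite('pics/c10.png',np.hstack([a,b]))
L=ray(d,232,90,.012);e1=ray(d,250,173,.012);e2=ray(d,560,117,.012)
g=lambda p,q:np.degrees(np.arctan2(*(q-p)[[1,0]])).round(1)
print('bed edges',g(e1,e2),g(e1,ray(d,216,18,.012)))
"
```

```text
bed edges -76.6 12.9
```

View pics/c10.png

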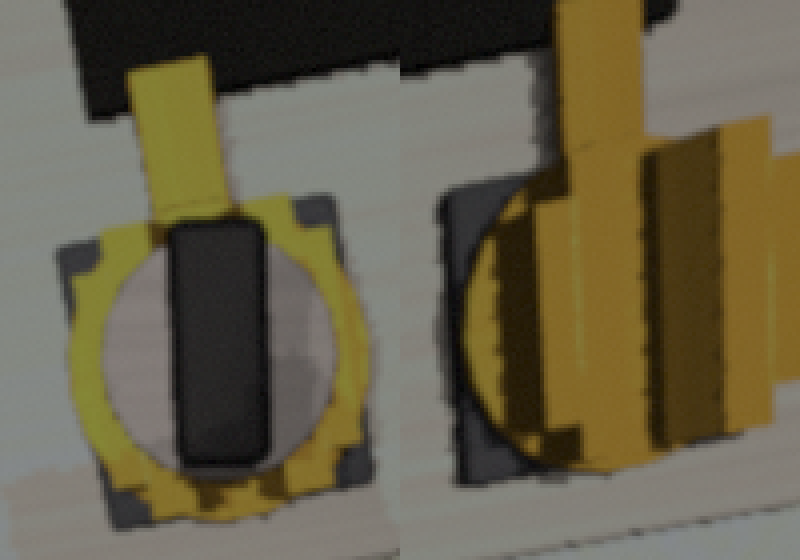

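```bash
python3 -c "
from h import *
d=cam('wrist')
r=lambda u,v,z=.025:ray(d,260+u/4-.4,20+v/4-.4,z)
g=lambda p,q:np.degrees(np.arctan2(*(q-p)[[1,0]])).round(1)
print('tongue',g(r(157,215),r(130,75)),g(r(230,200),r(207,58)))
print('handle',g(r(185,462,.107),r(175,225,.107)),g(r(265,455,.107),r(262,225,.107)),np.mean([r(180,465,.107),r(172,222,.107),r(265,222,.107),r(268,465,.107)],0))
print('base square',g(r(115,525,.02),r(65,245,.02)))
c=np.array([.475,.231]); t=(r(130,75)+r(207,58))/2; print('tip',t, np.degrees(np.arctan2(*(t[:2]-c)[[1,0]])),np.linalg.norm(t[:2]-c))
print(monitor.get_state()['clock'])
"
```

```text
tongue 14.5 13.5
handle 5.4 4.7 [0.47493523 0.23035987 0.107     ]
base square 12.5
tip [0.53629178 0.24523138 0.025     ] 13.071916947867642 0.06292229386757307
13.3
```

```bash
python3 -c "
from h import *
print(order.job_done()); s=monitor.get_state(); print(s['clock'],s['contact_force'])"
```

```text
the job is handed in; nothing more can be done
None
the job is handed in; nothing more can be done
```

The open lock is now turned shut, and the flat-bladed key is standing upright in its slot. I took the key from the rack, seated it, turned it clockwise to the hard stop, backed off within the blade's play and let go. The job was handed in at about 13.3 s of the 42 s allowed. No verdict is reported, so the following are my own last checks:

- **Lock angle:** the turning moment rose to about 1.3 N m at the stop. Afterwards the tongue pointed at 13–14.5° in the world frame, against 13–13.4° for the bed, so it sits square over the plate.
- **Key position:** the handle top measured within about 1 mm of the lock's axis, so the key is upright. I judged full depth from the tool height at seating, which matched the expected height to about 0.1 mm, and from the flange looking down on the cheeks. I did not measure depth directly.
- **Surroundings:** the pin key and the red look-alikes look unmoved in the last pictures. The gripper was clear, with forces near zero.
- **Disagreements:** the side and top cameras put the lock about 3 mm apart in both x and y. The early fits of the key's angle also spread from 13° to 22°. I used wrist-camera views to settle both.

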